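Clamp a strip rack on the plate shaker and start it

TASK

The yellow PCR strip rack has been left loose and askew on the platform of the plate shaker. Using the fingertips only to push, slide it gently along the platform until it sits square against both the back fence and the left fence, swing the clamp lever all the way round to its stop so that its cam locks the rack there, and only then press the start button right down and let it go. Do not lift the rack off the platform, and leave the things standing round the shaker where they are.

Things in the scene. Friction and masses are not known exactly. Their poses are not given: they have to be found in the camera images.
- plate_shaker: Fixed light grey microplate shaker, 240 deep, 230 wide, 80 mm high. Origin on the worktop under it, 130 mm behind its front edge, mid-width; x to its back (away from the robot), y to its left. Flat platform: top z = 80 mm, x -70 to 106, y -113 to 113. In front a lower console: top z = 50, x -130 to -70, with display, speed dial at the left (not used, top z = 66) and start button at the right.
- fence_corner (a point): Inner corner of the platform's L-shaped aluminium fence, at platform height; in the shaker's frame x = 88, y = 80, z = 80 mm. The fence is 11 mm high: the back fence runs 176 mm to the right from here (face towards -x), the left fence 84 mm to the front (face towards -y). No fence at the right or in front.
- strip_rack: Yellow 96-hole PCR rack with white strips, 84 (x) x 124 (y) x 20 mm, 90 g, loose on the platform. Origin on its underside: it spans x -41 to 43, y -62 to 62 mm. Against both fences the origin is at x 45, y 18, z 80 mm in the shaker's frame, axes parallel. Starts 10 to 26 mm forward and 15 to 40 mm right of that, turned up to 0.12 rad.
- clamp_lever (a joint): Angle of the clamp lever about its vertical pivot, rad, counter-clockwise from above. Starts open, -0.35 to -0.05; at 0 its handle points to the shaker's front (-x). Push the handle to the right, then backwards, to the stop at 1.60: it then lies along the rack's front, pointing right (-y), and the cam locks the rack over centre. Stiff: about 1 N at the knob; stays where it is left.
- cam_nose (a point): Tip of the lever's cam nose, mid-height, 47 mm from the pivot at right angles to the handle. The nose arm is 18 mm wide and lies 2 to 15 mm above the platform. Open, it points right, along the rack's front; home, it points back and presses on the rack's front face near its left end.
- clamp_knob (a point): Centre of the top of the lever's upright black knob: 16 mm in diameter, top 36 mm and lower end 10 mm above the platform, 68 mm from the pivot. The flat handle bar, 13 mm wide, lies 10 to 16 mm above the platform.
- clamp_pivot (a point): The lever's pivot axis at platform height (hub 22 mm in diameter, 21 mm high).
- start_button_top (a point): Centre of the top of the start button: flat, round, grey, 24 mm in diameter, in a low steel bezel 31 mm in diameter; its top is 10 mm above the console and 7 mm above the bezel. Pressed straight down.
- start_button (a joint): Travel of the start button, m: 0 released, 0.005 fully down; the spring takes 5 N fully down and pushes it back up.
- buffer_bottle: Bystander: white reagent bottle with blue cap, 52 mm in diameter, 106 mm high, standing right of the shaker; origin at the centre of its underside.
- amber_bottle: Bystander: brown reagent bottle with black cap, 45 mm in diameter, 86 mm high, standing left of the shaker; origin at the centre of its underside.
- lab_timer: Bystander: flat white timer, 62 x 68 x 18 mm, in front of the shaker; origin at the centre of its underside.
- black_marker: Bystander: black felt marker, 140 mm long (along its y), 16 mm thick, lying in front of the shaker; origin at the centre of its underside.
- computer_mouse: Bystander: black computer mouse, 107 x 63 x 37 mm, to the right; origin at the centre of its underside.

How it is judged:
On the way, in this order (a step that is already met when the one before it is completed fails the run):
1. the rack sits square against the back and left fences and the clamp lever is home (x of strip_rack in the frame of plate_shaker between 0.0425 and 0.0475 m and y of strip_rack in the frame of plate_shaker between 0.015 and 0.021 m and z of strip_rack in the frame of plate_shaker below 0.083 m and angle between the y axis of strip_rack and the y axis of plate_shaker, either way round below 0.035 rad and value of joint clamp_lever above 1.5 rad), for 0.2 s.
2. the start button is pressed down (all of step 1 and value of joint start_button above 0.0035 m).
At the end, for the whole second after the job is handed in: Rack flat on the platform, within 2.5 mm (back) and 3 mm (left) of touching both fences, square within 2 degrees; clamp lever past 1.5 rad; the start button was pressed 3.5 mm or more after that and is up again; all at rest, bystanders moved less than 25 mm (all of step 1 and value of joint start_button below 0.0015 m and linear speed of strip_rack below 0.01 m/s).
It fails at once if the rack is lifted off the platform or tipped (z of strip_rack in the frame of plate_shaker above 0.086 m or angle between strip_rack's own z axis and vertical above 0.15 rad).
It fails at once if the rack is rammed or squeezed with over 40 N (contact force between the fingers and strip_rack above 40 N).
It fails at once if the shaker is started while the lever is not home (value of joint start_button above 0.0035 m and not (value of joint clamp_lever above 1.45 rad)).
It fails at once if a bystander is moved (distance of any of buffer_bottle, amber_bottle, lab_timer, black_marker, computer_mouse from where it was at the start of the episode above 0.025 m).
It also fails if it takes over 72 s, if anything falls off the work surface, if the arm or the gripper's body presses on something with over 40 N, if the wrist force passes 120 N, or if a joint passes its speed limit or range.

ROBOT

A 7-joint arm with a two-finger parallel gripper is mounted at the origin on a cart in front of the work surface, level with it; the furniture and walls round the work are solid. World frame = base frame: x ahead of the robot, y to its left, z up, the work surface at z = 0. Lengths are in m, angles in rad, forces in N, time in s.
With the tool pointing down it reaches from about 0.4 to 0.875 m from the base axis. Payload 19.3 kg.
Tool frame: the origin (TCP) lies midway between the tips of the shut fingers; the grasp point (between the pads) lies 19 mm behind it; x points along the fingers, y is the direction in which the jaws open and shut, and the axes are right-handed (so a half turn about x gives the same grasp; the last joint's range is limited). The gripper opens to 85 mm and grips with 20 to 120 N. Pads are 22 mm wide; open, the fingers measure 114 mm over their backs; the gripper's body (76 mm by 85 mm) begins 54 mm behind the grasp point. The pads swing forward as they close: fully open they stand 13 mm farther back than shut.
Start: joints at [-1.362, 0.521, -0.036, 1.599, 0.021, 1.021, -0.113], TCP at [0.172, 0.601, 0.231] pointing down, gripper open.
Joint ranges: [-2.91, 2.91], [-0.3, 2.13], [-1.5, 1.42], [0.17, 2.43], [-1.26, 4.41], [0.16, 1.93], [-2.52, 2.52]. Speed limits (rad/s): [1.89, 1.89, 2.39, 2.39, 3.01, 3.01, 3.01].

INTERFACE

Orientations are given as [roll, pitch, yaw] about the fixed x, y, z axes, in that order (R = Rz(yaw) Ry(pitch) Rx(roll)).
In Python, from workcell import telemetry, vision, workorder gives the robot as it stands. The module is installed in compiled form; this text tells all that it offers.
- The arm moves only by the tool play_rows, never from a script. Its argument "deltas" is a list of rows, each a list of 7 numbers: the shift along the world's x, y, z in mm, then the turn, a rotation vector about the world's x, y, z in degrees, then the finger opening in mm, from 0 to 85.4. In form: [[x, y, z, wx, wy, wz, jaw], ...]. A call has 1 to 8 rows; each row shifts and turns the commanded pose from where the row before left it; what a row does not reach is not made up. A row lasts 1/8 s, in which the tool goes at most 62.5 mm and 10.7 degrees, less where a joint would pass 70% of its speed; a pose out of reach is approached as far as the arm can. A call with a gripper value outside its range is refused whole. The fingers move at their own pace and stop on an object; "grip_force" is the grip in N (left out, the last holds). Time passes only in rows, so rows that do not move let the fingers close. It gives the time, the measured TCP pose, the force and the opening at its end, in the units of the state.
- telemetry.observe(): the state, without advancing time (a new reading comes with each control period).
- vision.grab_frame(name): name is "side" or "top" or "wrist"; returns the picture (480x640x3 uint8, red, green, blue); there is no depth.
- vision.camera_info(name): a dict with "mtx" (3x3 intrinsics, pixels), "k1" (the pictures are not rectified: a ray, as slopes to the right and down, at radius r is drawn at 1 + k1 r^2 times it, then the intrinsics apply), "rvec" (rotation vector, rad) and "tvec" (3), from world to camera coordinates, as OpenCV has them. Camera axes: x right, y down, z forward; pixel columns grow to the right and rows downward; lengths in m; the calibration is good to about 2 mm. A picture is of the moment at which its call begins: read the wrist's pose just before it. camera_info takes no time and is no camera call; for the wrist camera it gives the pose at the moment of the call.
- workorder.job_done(): hands the job in, once; it reports no verdict.
The state is a dict: "clock": time; "qpos": joint angles; "qd": joint speeds; "joint_efforts": joint torques, N m; "position": TCP position; "tool_rot": TCP orientation; "force": force on the tool from outside, world axes, zero at the start; "moment": the same for the moment, N m; "grip_width": finger opening in m.
Only numpy, scipy, OpenCV 4.12 (cv2) and the standard library are available. Lean on these libraries where they do the work, as an engineer would, in place of code of your own. Each camera call takes 0.05 s, during which the arm holds its last target. There are 200 camera calls.

## Working session

There is one attempt and no reset: what is moved stays moved. The work goes in short steps, Python scripts to look and compute and a tool call to move; the robot and the scene stay as the last step left them, time stands still between calls to the robot, and variables do not carry over. Pictures are saved under pics/ and viewed, about 8 in all and at most 12, crops included, and the job is handed in when it is done.

Besides the shell and the picture viewer there is one more tool, called after "Emit:" as name(argument=value, ...), one argument or row to a line, values as JSON. play_rows: Moves the arm, as the interface text tells. Its arguments: {"type":"object","properties":{"deltas":{"type":"array","items":{"type":"array","items":{"type":"number"}}},"grip_force":{"type":"number"}},"required":["deltas"]}

```bash
mkdir -p pics
cat > h.py <<'E'
import numpy as np, cv2
from workcell import telemetry, vision, workorder
def cam(n):
    c=vision.camera_info(n); return np.array(c["mtx"],float),float(c["k1"]),cv2.Rodrigues(np.array(c["rvec"],float))[0],np.array(c["tvec"],float).ravel()
def ray(c,uv):
    K,k1,R,t=c
    uv=np.array(uv,float).reshape(-1,1,2)
    p=cv2.undistortPoints(uv,K,np.array([k1,0,0,0,0.])).reshape(-1,2)
    d=np.c_[p,np.ones(len(p))]@R
    return -R.T@t,d
def onz(c,uv,z):
    o,d=ray(c,uv); return o+d*((z-o[2])/d[:,2])[:,None]
def proj(c,P):
    K,k1,R,t=c
    return cv2.projectPoints(np.array(P,float).reshape(-1,1,3),cv2.Rodrigues(R)[0],t,K,np.array([k1,0,0,0,0.]))[0].reshape(-1,2)
def grab(n,f):
    im=cv2.cvtColor(vision.grab_frame(n),cv2.COLOR_RGB2BGR); cv2.imwrite(f,im); return im
E
python3 - <<'E'
from h import *
s=telemetry.observe(); print(s)
for n in("top","side"):
    grab(n,f"pics/{n}0.png"); c=cam(n); print(n,-c[2].T@c[3],c[0][0,0],c[1],c[2][2])
E
```

```text
{'clock': 0.0, 'qpos': array([-1.36218233,  0.5220077 , -0.03634347,  1.59998314,  0.02118556,
        1.02108752, -0.11278288]), 'qd': array([ 0.00057266,  0.00074758,  0.00045623, -0.00116405, -0.00118363,
       -0.00043055,  0.00035871]), 'joint_efforts': array([ 1.54035615e-04, -9.27130008e+01,  1.98020071e+00, -3.69907236e+01,
        1.80138083e-02,  8.55238759e-03,  6.61915919e-05]), 'position': array([0.17194216, 0.60054707, 0.23073838]), 'tool_rot': array([-1.51865491,  1.5696949 , -1.79745582]), 'force': array([-0.09932805,  0.35950537, -0.49274546]), 'moment': array([-0.02397266, -0.02478217, -0.02134569]), 'grip_width': 0.08547790578817067}
top [ 0.43216653 -0.00690976  1.30766529] 579.2145726027711 -0.03305155568610028 [ 0.08856307 -0.00980396 -0.99602232]
side [ 0.24486948 -0.7406423   0.82431461] 569.917662351074 -0.18688992759961526 [ 0.27347572  0.67909324 -0.68120731]
```

View pics/top0.png

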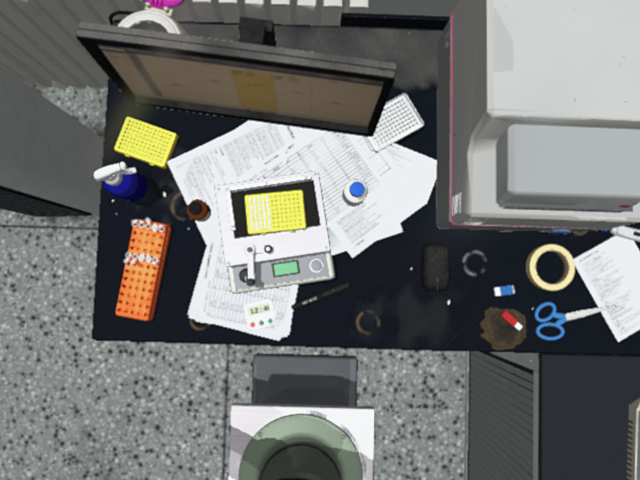

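View pics/side0.png

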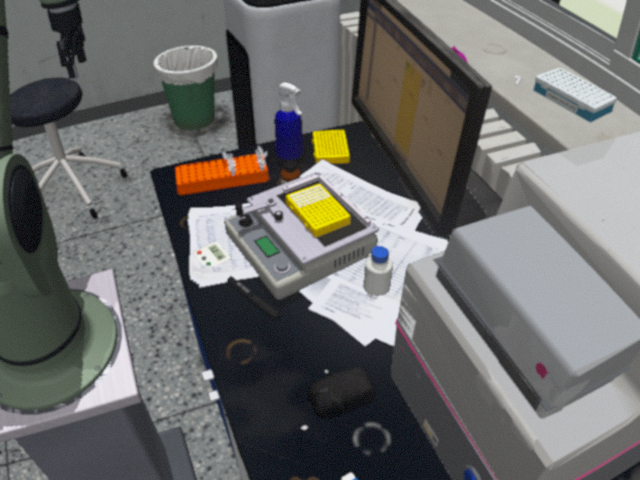

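The top view shows the shaker at about (275,230), with the yellow rack at (275,212), the lever by (250,262), the button at (317,265) and the monitor behind. I'll enlarge that area of both views.

Run:
```python
import cv2
a=cv2.imread('pics/top0.png')[165:305,205:345]; b=cv2.imread('pics/side0.png')[165:305,215:395]
cv2.imwrite('pics/c1.png',cv2.resize(a,None,fx=4.25,fy=4.25,interpolation=cv2.INTER_CUBIC))
cv2.imwrite('pics/c2.png',cv2.resize(b,None,fx=4.25,fy=4.25,interpolation=cv2.INTER_CUBIC))
```

```text
(no output)
```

View pics/c1.png

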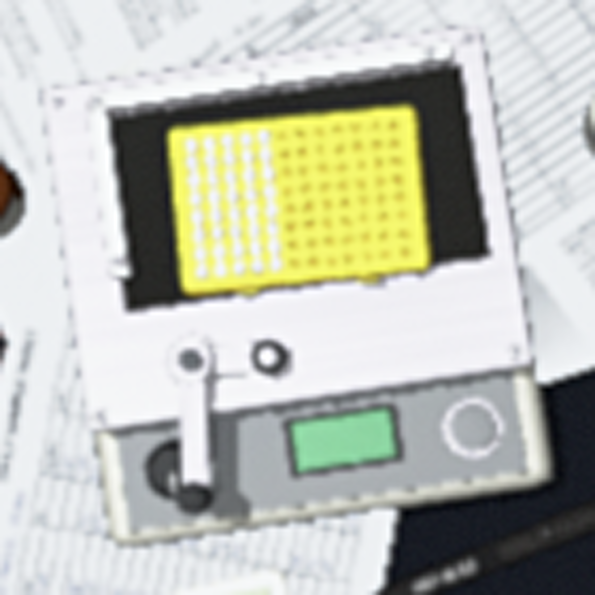

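View pics/c2.png

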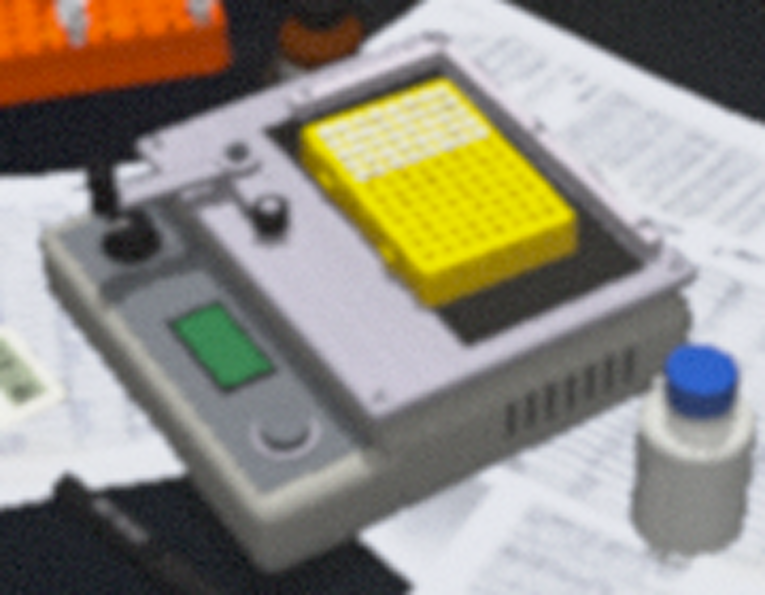

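Crop c1 shows:
- platform plate corners at about (45,92), (485,32), (532,370) and (100,432)
- rack top corners (168,128), (415,104), (430,268) and (183,295)
- pivot (193,358), knob (195,497), cam nose (270,355) and button (473,428)

c2 agrees. Next I'll turn these into world points.

```bash
cat > m.py <<'E'
from h import *
ct,cs=cam("top"),cam("side")
T=lambda p:np.array(p,float)/4.25+[205-.38,165-.38]
S=lambda p:np.array(p,float)/4.25+[215-.38,165-.38]
pl=onz(ct,T([[45,92],[485,32],[532,370],[100,432]]),.08)[:,:2]
def fit(src,dst):
    a,b=src.mean(0),dst.mean(0); U,s,V=np.linalg.svd((src-a).T@(dst-b)); R=(U@V).T
    t=b-R@a; return R,t,np.abs(dst-(src@R.T+t)).max()
src=np.array([[.106,.113],[.106,-.113],[-.07,-.113],[-.07,.113]])
R,t,e=fit(src,pl); print("shaker",t,np.arctan2(R[1,0],R[0,0]),"res",e)
print("sides",[np.linalg.norm(pl[i]-pl[i-1]) for i in range(4)])
inv=lambda w:(np.array(w)[:,:2]-t)@R
rk=onz(ct,T([[168,128],[415,104],[430,268],[183,295]]),.1)[:,:2]
print("rack sides",[np.linalg.norm(rk[i]-rk[i-1]) for i in range(4)])
rs=np.array([[.043,.062],[.043,-.062],[-.041,-.062],[-.041,.062]])
Rr,tr,er=fit(rs,rk); print("rack sh",inv([tr]),np.arctan2(Rr[1,0],Rr[0,0])-np.arctan2(R[1,0],R[0,0]),er)
for n,p,z in(("pivot",[193,358],.101),("knob",[195,495],.116),("nose",[270,355],.09),("button",[473,428],.06),("fence",[117,110],.091)):
    w=onz(ct,T([p]),z); print(n,w[0],inv(w)[0])
sp=onz(cs,S([[440,38],[692,272],[378,410]]),.08); print("side corners",sp,inv(sp))
for n,p,z in(("pivot",[238,150],.101),("knob",[98,163],.116),("button",[285,430],.06),("nose",[268,215],.095)):
    w=onz(cs,S([p]),z); print(n,w[0],inv(w)[0])
for n,p,z,c in(("bottle",[357,190],.106,ct),("amber",[197,210],.086,ct),("timer",[262,315],.018,ct),("marker",[322,292],.01,ct)):
    print(n,onz(c,[p],z)[0])
E
python3 m.py
```

```text
shaker [0.53882178 0.07137426] 0.1765458957450409 res 0.004755600015683592
sides [np.float64(0.17337440830000883), np.float64(0.22366464420533427), np.float64(0.17234079786075832), np.float64(0.21715141775388794)]
rack sides [np.float64(0.08323143288885415), np.float64(0.12271722161908272), np.float64(0.08189625243039932), np.float64(0.12212339968434552)]
rack sh [[ 0.02984975 -0.00721266]] -0.044190084231975596 0.0013371343297677377
pivot [0.49009843 0.11864623 0.101     ] [-0.03966362  0.05509448]
knob [0.42341153 0.11349467 0.116     ] [-0.10621872  0.06173522]
nose [0.49329181 0.0818024  0.09      ] [-0.04299076  0.01826248]
button [ 0.46102666 -0.01997955  0.06      ] [-0.09263038 -0.07627065]
fence [0.61301251 0.16253914 0.091     ] [0.08904884 0.0767177 ]
side corners [[ 0.62143561  0.19067964  0.08      ]
 [ 0.66062938 -0.01979117  0.08      ]
 [ 0.49525856 -0.04784393  0.08      ]] [[ 0.10228333  0.10294143]
 [ 0.10390285 -0.11114147]
 [-0.0638244  -0.10971407]]
pivot [0.48911839 0.11901306 0.101     ] [-0.040564    0.05562773]
knob [0.42113162 0.1172291  0.116     ] [-0.10780731  0.06581203]
button [ 0.45962607 -0.02520359  0.06      ] [-0.0949267  -0.08116751]
nose [0.48877666 0.07566921 0.095     ] [-0.04851291  0.01301762]
bottle [ 0.62018773 -0.10086209  0.106     ]
amber [0.56970318 0.23592475 0.086     ]
timer [0.34899827 0.09513511 0.018     ]
marker [ 0.40326975 -0.03585612  0.01      ]
```

The fit is consistent: platform 173×222 mm (given 176×226) and rack 83×122 mm. The rack is about 15 mm forward, 25 mm right and -0.044 rad, and the lever is at about -0.12. I'll push left first with open fingertips on the right face, so next I work out that approach.

```bash
cat > g.py <<'E'
import sys
from h import *
from scipy.spatial.transform import Rotation as Ro
t=np.array([.5388,.0714]); yaw=.1765
def W(x,y): return t+np.array([[np.cos(yaw),-np.sin(yaw)],[np.sin(yaw),np.cos(yaw)]])@[x,y]
def toS(w): return np.array([[np.cos(yaw),np.sin(yaw)],[-np.sin(yaw),np.cos(yaw)]])@(np.array(w[:2])-t)
def go(x,y,z,ang):   # ang: direction of jaw axis in shaker frame (deg)
    s=telemetry.observe(); R=Ro.from_euler('xyz',s["tool_rot"]).as_matrix(); best=None
    for k in(0,180):
        a=yaw+np.radians(ang+k); Y=np.array([np.cos(a),np.sin(a),0]); X=np.array([0,0,-1.]); M=np.c_[X,Y,np.cross(X,Y)]
        rv=np.degrees(Ro.from_matrix(M@R.T).as_rotvec()); 
        print("turn",rv.round(1))
    print("shift mm",((np.r_[W(x,y),z]-s["position"])*1000).round(1),"q7",s["qpos"][6].round(2),"F",s["force"].round(1),"sh",toS(s["position"]).round(4),s["clock"])
E
python3 -c "
from g import *
go(.028,-.092,.2,0)"
```

```text
turn [  0.   -0.  -63.9]
turn [0.000e+00 1.000e-01 1.161e+02]
shift mm [ 410.6 -614.8  -30.8] q7 -0.11 F [-0.2  0.5  0.1] sh [-0.2682  0.5854] 0.1
```

Emit:
play_rows(
  deltas=[
    [25,-38,0,0,0,-4,60],
    [26,-38.5,0,0,0,-4,60],
    [26,-38.5,0,0,0,-4,60],
    [26,-38.5,0,0,0,-4,60],
    [26,-38.5,0,0,0,-4,60],
    [26,-38.5,0,0,0,-4,60],
    [26,-38.5,0,0,0,-4,60],
    [26,-38.5,0,0,0,-4,60],
  ],
  grip_force=20,
)

```text
clock: 1.1
position: [0.3796, 0.292, 0.2312]
tool_rot: [-1.762, 1.571, -2.602]
force: [0.1, 0.8, 0.3]
grip_width: 0.0602
```

Emit:
play_rows(
  deltas=[
    [26,-38.5,0,0,0,-4,60],
    [26,-38.5,0,0,0,-4,60],
    [26,-38.5,0,0,0,-4,60],
    [26,-38.5,0,0,0,-4,60],
    [26,-38.5,0,0,0,-4,60],
    [26,-38.5,0,0,0,-4,60],
    [26,-38.5,0,0,0,-4,60],
    [22,-38,0,0,0,-4,50],
  ],
)

```text
clock: 2.1
position: [0.5837, -0.0154, 0.231]
tool_rot: [-1.599, 1.57, -2.997]
force: [0.4, 0.9, 0.3]
grip_width: 0.0499
```

```bash
python3 -c "
from g import *
go(.028,-.092,.15,0)
grab('wrist','pics/w1.png')"
```

```text
turn [ 0.  -0.   0.2]
turn [  -0.    -0.  -179.8]
shift mm [ -1.2   1.2 -81. ] q7 0.3 F [0.4 0.9 0.3] sh [ 0.0289 -0.0934] 2.1
```

View pics/w1.png

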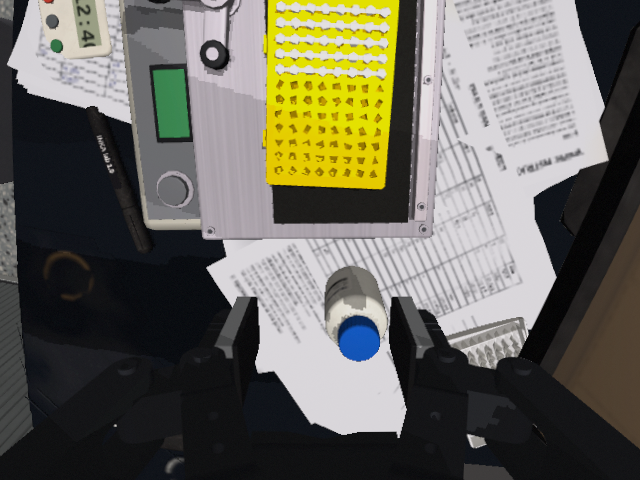

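The wrist view shows the platform's right corners at (205,237) and (432,235), the rack's right corners at (268,185) and (386,188), the button at (174,189), and the nose post at (215,53). I'll use these to refine the shaker frame.

```bash
python3 -c "
from g import *
c=cam('wrist'); print('cam',-c[2].T@c[3])
for n,p,z in(('pfr',[205,237],.08),('pbr',[432,235],.08),('rfr',[268,185],.1),('rbr',[386,188],.1),('but',[174,189],.06),('bottle',[358,338],.106),('nose',[215,53],.1),('rfl',[276,0],.1)):
    w=onz(c,[p],z)[0]; print(n,w.round(4),toS(w).round(4))
tip=telemetry.observe()['position']; print('TCP px',proj(c,[tip,[tip[0],tip[1],.08]]))
"
```

```text
cam [0.57262627 0.0527149  0.37309443]
pfr [ 0.4991 -0.0514  0.08  ] [-0.0606 -0.1139]
pbr [ 0.6677 -0.0219  0.08  ] [ 0.1105 -0.1145]
rfr [ 0.5435 -0.0006  0.1   ] [-0.008  -0.0717]
rbr [0.6224 0.0104 0.1   ] [ 0.0716 -0.0747]
but [ 0.4667 -0.0232  0.06  ] [-0.0876 -0.0805]
bottle [ 0.6242 -0.1023  0.106 ] [ 0.0536 -0.186 ]
nose [0.4998 0.0772 0.1   ] [-0.0374  0.0125]
rfl [0.5333 0.1133 0.1   ] [0.002  0.0423]
TCP px [[324.8601539  313.56146607]
 [324.23094894 216.49435935]]
```

Emit:
play_rows(
  deltas=[
    [3,0,-40,0,0,0,50],
    [0,0,-40,0,0,0,50],
    [0,0,-35,0,0,0,50],
    [0,0,-18,0,0,0,50],
    [0,0,-8,0,0,0,50],
    [0,0,-5,0,0,0,50],
    [0,0,0,0,0,0,50],
  ],
)

```text
clock: 3.02
position: [0.5863, -0.0141, 0.0858]
tool_rot: [1.543, 1.57, 0.147]
force: [0.1, 0.6, 0.2]
grip_width: 0.0499
```

```bash
python3 -c "
from g import *
go(.032,-.092,.083,0)
a=grab('side','pics/s1.png')[140:300,220:400]
cv2.imwrite('pics/s1c.png',cv2.resize(a,None,fx=3.5,fy=3.5,interpolation=cv2.INTER_CUBIC))"
```

```text
turn [-0.   0.   0.1]
turn [ 1.000e-01  0.000e+00 -1.799e+02]
shift mm [ 0.1  0.6 -2.8] q7 0.38 F [0.1 0.6 0.2] sh [ 0.0318 -0.0925] 3.025
```

View pics/s1c.png

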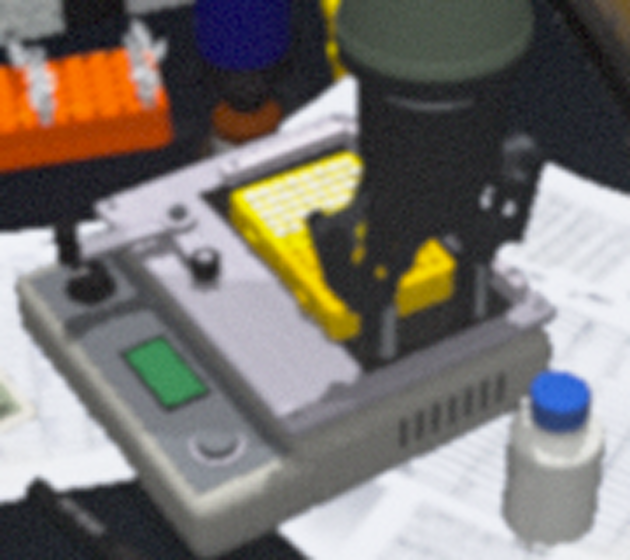

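The fingertips are down right of the rack, just above the platform, with the rack clear of them. Now the gentle push to the left.

Emit:
play_rows(
  deltas=[
    [-0.5,3,0,0,0,0,50],
    [-0.5,3,0,0,0,0,50],
    [-0.5,2,0,0,0,0,50],
    [-0.3,2,0,0,0,0,50],
    [-0.4,2,0,0,0,0,50],
    [-0.3,2,0,0,0,0,50],
    [-0.4,2,0,0,0,0,50],
    [-0.3,2,0,0,0,0,50],
  ],
)

```text
clock: 4.08
position: [0.5828, 0.0039, 0.0853]
tool_rot: [1.006, 1.571, -0.39]
force: [0.1, -0.3, -0.1]
grip_width: 0.0501
```

Emit:
play_rows(
  deltas=[
    [-0.4,2,0,0,0,0,50],
    [-0.3,2,0,0,0,0,50],
    [-0.4,2,0,0,0,0,50],
    [-0.3,1.5,0,0,0,0,50],
    [-0.3,1.5,0,0,0,0,50],
  ],
)

```text
clock: 4.7
position: [0.5811, 0.0129, 0.0853]
tool_rot: [0.166, 1.571, -1.23]
force: [-0.0, -1.3, 0.4]
grip_width: 0.0499
```

```bash
cat > v.py <<'E'
from g import *
import sys
im=grab('top',f'pics/{sys.argv[1]}.png'); c=cam('top')
hsv=cv2.cvtColor(im,cv2.COLOR_BGR2HSV)
m=cv2.inRange(hsv,(22,90,90),(38,255,255)); m[:165]=0;m[305:]=0;m[:,:205]=0;m[:,345:]=0
p=np.argwhere(m)[:,::-1]; w=onz(c,p,.1)[:,:2]; s=np.array([toS(q) for q in w])
print('yellow sh min',s.min(0),'max',s.max(0),len(s)); go(.03,-.06,.085,0)
E
python3 v.py t1
```

```text
yellow sh min [-0.01084057  0.02974695] max [0.0705668  0.07034885] 301
turn [-0.  -0.   0.1]
turn [  -0.     0.  -179.9]
shift mm [-2.2  4.4 -0.3] q7 0.34 F [-1.  -0.5  0.8] sh [ 0.0314 -0.0648] 4.75
```

Emit:
play_rows(
  deltas=[
    [-0.2,1,0,0,0,0,50],
    [-0.2,1,0,0,0,0,50],
    [-0.2,1,0,0,0,0,50],
    [-0.2,1,0,0,0,0,50],
    [-0.2,1,0,0,0,0,50],
    [0,0.5,0,0,0,0,50],
    [-0.2,0.5,0,0,0,0,50],
  ],
)

```text
clock: 5.62
position: [0.5799, 0.0189, 0.0853]
tool_rot: [-2.339, 1.571, 2.548]
force: [0.4, -0.7, 0.1]
grip_width: 0.05
```

Emit:
play_rows(
  deltas=[
    [-0.1,0.5,0,0,0,0,50],
    [-0.1,0.5,0,0,0,0,50],
    [-0.1,0.5,0,0,0,0,50],
  ],
)

```text
clock: 6.0
position: [0.5796, 0.0204, 0.0853]
tool_rot: [-1.825, 1.571, 3.062]
force: [-0.3, -0.5, -0.1]
grip_width: 0.0502
```

Emit:
play_rows(
  deltas=[
    [-0.1,0.5,0,0,0,0,50],
    [-0.1,0.5,0,0,0,0,50],
    [-0.1,0.5,0,0,0,0,50],
  ],
)

```text
clock: 6.38
position: [0.5793, 0.0219, 0.0853]
tool_rot: [-1.562, 1.571, -2.958]
force: [0.4, -0.1, 0.8]
grip_width: 0.05
```

Emit:
play_rows(
  deltas=[
    [-0.1,0.5,0,0,0,0,50],
    [-0.1,0.5,0,0,0,0,50],
    [0,0.3,0,0,0,0,50],
  ],
)

```text
clock: 6.75
position: [0.5791, 0.0232, 0.0853]
tool_rot: [-2.035, 1.571, 2.853]
force: [-0.7, -1.2, 0.5]
grip_width: 0.0502
```

Emit:
play_rows(
  deltas=[
    [-0.1,0.4,0,0,0,0,50],
    [-0.1,0.4,0,0,0,0,50],
  ],
)

```text
clock: 7.0
position: [0.5789, 0.024, 0.0853]
tool_rot: [-0.893, 1.571, -2.289]
force: [-0.0, 0.3, 0.6]
grip_width: 0.0503
```

Emit:
play_rows(
  deltas=[
    [-0.1,0.4,0,0,0,0,50],
    [-0.1,0.4,0,0,0,0,50],
  ],
)

```text
clock: 7.25
position: [0.5787, 0.0248, 0.0853]
tool_rot: [-1.389, 1.571, -2.785]
force: [0.7, -0.4, -1.1]
grip_width: 0.0498
```

```bash
python3 v.py t2; python3 -c "
from h import *
t=telemetry.observe()['tool_rot']
grab('wrist','pics/w2.png')
a=cv2.imread('pics/t2.png')[165:305,205:345]; b=cv2.imread('pics/w2.png')
o=np.zeros((480,800,3),np.uint8); o[:400,:400]=cv2.resize(a,(400,400),interpolation=cv2.INTER_CUBIC); o[:300,400:]=cv2.resize(b,(400,300),interpolation=cv2.INTER_AREA)
cv2.imwrite('pics/o2.png',o)"
```

```text
yellow sh min [-0.00695194  0.04694629] max [0.07028773 0.08227142] 217
turn [-0.  -0.   0.1]
turn [  -0.     0.  -179.9]
shift mm [ 0.2 -7.2 -0.3] q7 0.32 F [-0.   0.   0.2] sh [ 0.0311 -0.0528] 7.3
```

View pics/o2.png

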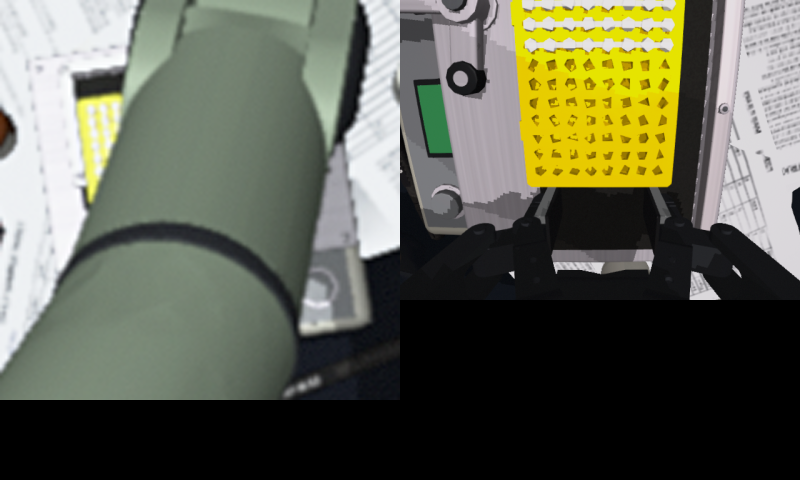

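The rack's right face is flat on both fingertips and its left edge is nearly at the left fence. There's no stop force yet, so I'll go on in small steps.

Emit:
play_rows(
  deltas=[
    [-0.1,0.4,0,0,0,0,50],
    [-0.1,0.4,0,0,0,0,50],
  ],
)

```text
clock: 7.6
position: [0.5787, 0.025, 0.0854]
tool_rot: [0.383, 1.57, -1.013]
force: [1.1, -4.8, 0.4]
grip_width: 0.0499
```

Emit:
play_rows(
  deltas=[
    [-0.1,0.4,0,0,0,0,50],
    [-0.1,0.4,0,0,0,0,50],
  ],
)

```text
clock: 7.85
position: [0.5786, 0.0251, 0.0854]
tool_rot: [0.316, 1.569, -1.081]
force: [2.0, -9.2, 0.2]
grip_width: 0.05
```

Emit:
play_rows(
  deltas=[
    [-0.1,0.4,0,0,0,0,50],
    [-0.1,0.4,0,0,0,0,50],
  ],
)

```text
clock: 8.1
position: [0.5787, 0.0252, 0.0856]
tool_rot: [0.396, 1.568, -1.001]
force: [2.5, -13.3, 1.3]
grip_width: 0.0501
```

Emit:
play_rows(
  deltas=[
    [-0.1,0.4,0,0,0,0,50],
    [0,0.3,0,0,0,0,50],
  ],
)

```text
clock: 8.35
position: [0.5787, 0.0252, 0.0856]
tool_rot: [0.346, 1.568, -1.052]
force: [3.8, -16.9, 0.9]
grip_width: 0.05
```

The left fence is reached: 17 N with no further movement. I back off, lift and turn the jaws for the front push.

Emit:
play_rows(
  deltas=[
    [0.5,-4,0,0,0,0,50],
    [1.5,-8,0,0,0,0,50],
    [1.5,-8,0,0,0,0,50],
    [0,0,20,0,0,0,30],
    [0,0,30,0,0,0,14],
    [0,0,20,0,0,0,14],
  ],
)

```text
clock: 9.1
position: [0.5818, 0.0074, 0.1565]
tool_rot: [1.613, 1.57, 0.217]
force: [-0.1, -0.8, -0.4]
grip_width: 0.0139
```

```bash
python3 -c "
from g import *
go(-.027,-.0205,.15,90)"
```

```text
turn [-0.   0.  90.1]
turn [  0.    0.  -89.9]
shift mm [-66.   39.1  -6.5] q7 0.31 F [-0.1 -0.8 -0.4] sh [ 0.0311 -0.0705] 9.1
```

Emit:
play_rows(
  deltas=[
    [-8,5,0,0,0,-10,14],
    [-8,5,0,0,0,-10,14],
    [-8,5,0,0,0,-10,14],
    [-8,5,0,0,0,-10,14],
    [-8,5,0,0,0,-10,14],
    [-8,5,0,0,0,-10,14],
    [-8,4,0,0,0,-10,14],
    [-8,4,0,0,0,-10,14],
  ],
)

```text
clock: 10.1
position: [0.5173, 0.0458, 0.1553]
tool_rot: [-2.168, 1.571, 1.317]
force: [0.1, 0.4, -1.0]
grip_width: 0.0137
```

Emit:
play_rows(
  deltas=[
    [-2,1,0,0,0,-10,14],
    [0,0,0,0,0,0,14],
  ],
)

```text
clock: 10.35
position: [0.5155, 0.0468, 0.1552]
tool_rot: [0.887, 1.57, -2.078]
force: [-0.1, -0.5, 0.4]
grip_width: 0.0139
```

```bash
python3 -c "
from g import *
go(-.027,-.0205,.085,90)
grab('wrist','pics/w3.png')
c=cam('wrist');tip=telemetry.observe()['position'];print(proj(c,[tip,[tip[0],tip[1],.08]]))"
```

```text
turn [  -0.   -0. -180.]
turn [ 0. -0.  0.]
shift mm [  0.3  -0.4 -70.2] q7 -1.01 F [-0.1 -0.5  0.4] sh [-0.0273 -0.0201] 10.35
[[322.8614499  313.84206414]
 [323.14772985 250.6906444 ]]
```

View pics/w3.png

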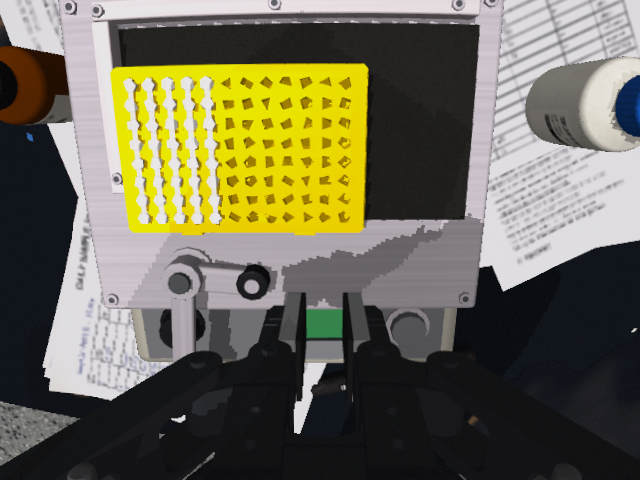

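The wrist view shows the rack against the left fence. Its top corners are (112,67), (367,66), (363,232) and (129,232), the nose post is at (255,285), the pivot at (182,283), and the button at (409,327). I'll measure these before going down.

```bash
python3 -c "
from g import *
c=cam('wrist')
for n,p,z in(('rfl',[129,232],.1),('rfr',[363,232],.1),('rbl',[112,67],.1),('rbr',[367,66],.1),('fence inner back top L',[120,18],.091),('R',[478,20],.091),('leftfence top inner',[117,100],.091),('nose',[250,287],.1),('pivot',[180,283],.101),('but',[410,326],.06),('pfl',[92,306],.08),('pfr',[474,306],.08)):
    w=onz(c,[p],z)[0]; print(n,w.round(4),toS(w).round(4))
"
```

```text
rfl [0.5145 0.1476 0.1   ] [-0.0105  0.0793]
rfr [0.5357 0.03   0.1   ] [-0.0103 -0.0402]
rbl [0.5932 0.1601 0.1   ] [0.0691 0.0778]
rbr [0.6128 0.0441 0.1   ] [ 0.0681 -0.0399]
fence inner back top L [0.6163 0.1624 0.091 ] [0.0922 0.076 ]
R [ 0.6443 -0.0038  0.091 ] [ 0.0907 -0.0925]
leftfence top inner [0.5782 0.1612 0.091 ] [0.0546 0.0815]
nose [0.4957 0.0823 0.1   ] [-0.0406  0.0183]
pivot [0.4916 0.1189 0.101 ] [-0.0381  0.055 ]
but [ 0.4676 -0.0196  0.06  ] [-0.0861 -0.0771]
pfl [0.4558 0.1781 0.08  ] [-0.063   0.1196]
pfr [ 0.4972 -0.0476  0.08  ] [-0.0618 -0.1098]
```

Emit:
play_rows(
  deltas=[
    [0,0,-25,0,0,0,14],
    [0,0,-25,0,0,0,14],
    [0,0,-12,0,0,0,14],
    [0,0,-8,0,0,0,14],
    [0,0,0,0,0,0,14],
  ],
)

```text
clock: 11.02
position: [0.5156, 0.0467, 0.0853]
tool_rot: [-1.045, 1.571, 2.273]
force: [0.4, 0.0, 0.4]
grip_width: 0.0139
```

Emit:
play_rows(
  deltas=[
    [2,0.3,0,0,0,0,14],
    [2,0.4,0,0,0,0,14],
    [2,0.3,0,0,0,0,14],
    [2,0.4,0,0,0,0,14],
    [2,0.3,0,0,0,0,14],
    [2,0.4,0,0,0,0,14],
    [2,0.3,0,0,0,0,14],
  ],
)

```text
clock: 11.9
position: [0.5296, 0.0492, 0.0853]
tool_rot: [0.374, 1.571, -2.593]
force: [-1.6, -1.7, 1.9]
grip_width: 0.014
```

```bash
cat > wr.py <<'E'
from g import *
import sys
go(0,0,.085,90)
im=grab('wrist',f'pics/{sys.argv[1]}.png'); c=cam('wrist')
m=cv2.inRange(cv2.cvtColor(im,cv2.COLOR_BGR2HSV),(22,120,90),(36,255,255))
n,l,st,_=cv2.connectedComponentsWithStats(m); k=1+st[1:,4].argmax()
q=np.argwhere(l==k)[:,::-1].astype(np.float32)
w=onz(c,q,.1)[:,:2]; s=((w-t)@np.array([[np.cos(yaw),-np.sin(yaw)],[np.sin(yaw),np.cos(yaw)]]))*1000
print(cv2.minAreaRect(s.astype(np.float32)), s.min(0).round(1),s.max(0).round(1), q.min(0),q.max(0))
E
python3 wr.py w4
```

```text
turn [  -0.    -0.  -179.9]
turn [ 0.  -0.   0.1]
shift mm [ 9.2 22.2 -0.3] q7 -0.93 F [-1.6 -1.7  1.9] sh [-0.0129 -0.0202] 11.9
((39.862308502197266, 19.05841827392578), (79.7049789428711, 119.12767028808594), 0.9202035069465637) [ -0.6 -40.9] [80.5 79.1] [ 3. 47.] [389. 301.]
```

Emit:
play_rows(
  deltas=[
    [1.5,0.3,0,0,0,0,14],
    [1.5,0.3,0,0,0,0,14],
    [1.5,0.2,0,0,0,0,14],
    [1,0.2,0,0,0,0,14],
    [1,0.2,0,0,0,0,14],
  ],
)

```text
clock: 12.58
position: [0.5361, 0.0505, 0.0853]
tool_rot: [-2.362, 1.571, 0.955]
force: [-1.5, -1.9, 0.8]
grip_width: 0.0138
```

Emit:
play_rows(
  deltas=[
    [0.5,0.1,0,0,0,0,14],
    [0.5,0.1,0,0,0,0,14],
    [0.5,0.1,0,0,0,0,14],
  ],
)

```text
clock: 12.95
position: [0.5375, 0.0508, 0.0853]
tool_rot: [-1.047, 1.571, 2.27]
force: [-1.3, -0.7, 0.1]
grip_width: 0.0139
```

Emit:
play_rows(
  deltas=[
    [0.5,0.1,0,0,0,0,14],
    [0.5,0.1,0,0,0,0,14],
    [0.5,0.1,0,0,0,0,14],
  ],
)

```text
clock: 13.32
position: [0.539, 0.0511, 0.0853]
tool_rot: [-1.272, 1.571, 2.045]
force: [-1.3, -0.8, 0.6]
grip_width: 0.0142
```

```bash
python3 wr.py w5
```

```text
turn [  -0.     0.  -179.9]
turn [-0.  -0.   0.1]
shift mm [-0.2 20.3 -0.3] q7 -0.94 F [-1.3 -0.8  0.6] sh [-0.0033 -0.0201] 13.325
((49.2642822265625, 19.132633209228516), (79.6581039428711, 119.19659423828125), 0.8624504804611206) [  8.7 -40.9] [89.9 79.1] [ 3. 47.] [390. 301.]
```

Emit:
play_rows(
  deltas=[
    [0.5,0.1,0,0,0,0,14],
    [0.5,0.1,0,0,0,0,14],
  ],
)

```text
clock: 13.62
position: [0.5399, 0.0513, 0.0852]
tool_rot: [-0.476, 1.57, 2.841]
force: [-4.1, -1.1, 2.2]
grip_width: 0.0142
```

Emit:
play_rows(
  deltas=[
    [0.5,0.1,0,0,0,0,14],
    [0.5,0.1,0,0,0,0,14],
  ],
)

```text
clock: 13.88
position: [0.54, 0.0513, 0.0852]
tool_rot: [-0.268, 1.569, 3.048]
force: [-10.8, -2.2, 7.2]
grip_width: 0.0142
```

Emit:
play_rows(
  deltas=[
    [0.4,0.1,0,0,0,0,14],
    [0.4,0.1,0,0,0,0,14],
  ],
)

```text
clock: 14.12
position: [0.5401, 0.0514, 0.0851]
tool_rot: [-0.261, 1.567, 3.056]
force: [-15.7, -2.7, 11.8]
grip_width: 0.0137
```

Emit:
play_rows(
  deltas=[
    [0.4,0.1,0,0,0,0,14],
    [0.4,0.1,0,0,0,0,14],
  ],
)

```text
clock: 14.38
position: [0.5401, 0.0514, 0.0851]
tool_rot: [-0.24, 1.566, 3.077]
force: [-20.4, -3.5, 16.7]
grip_width: 0.0142
```

The back fence is reached (20 N, no movement). I retreat, lift and measure.

Emit:
play_rows(
  deltas=[
    [-3,-0.5,0,0,0,0,14],
    [-5,-1,0,0,0,0,14],
    [-4,-1,0,0,0,0,14],
    [0,0,25,0,0,0,0],
    [0,0,25,0,0,0,0],
    [0,0,20,0,0,0,0],
    [0,0,0,0,0,0,0],
  ],
)

```text
clock: 15.25
position: [0.5312, 0.0495, 0.1563]
tool_rot: [-2.963, 1.569, 0.354]
force: [-0.0, -0.1, 0.5]
grip_width: 0.0001
```

```bash
python3 wr.py w6
```

```text
turn [ 2.000e-01  1.000e-01 -1.799e+02]
turn [-0.   0.1  0.1]
shift mm [  7.6  21.9 -71.3] q7 -1.01 F [-0.  -0.1  0.5] sh [-0.0113 -0.0202] 15.25
((48.85032653808594, 19.168804168701172), (81.16118621826172, 119.24230194091797), 0.6706696152687073) [  8.3 -40.8] [90.  79.1] [110.  51.] [366. 226.]
```

View pics/w6.png

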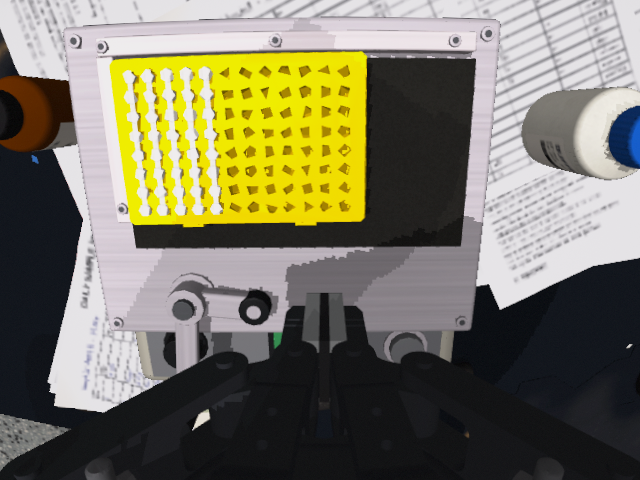

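The rack sits against both fences; its top edges are at rows 52–225 and columns 112–365, and the lever is still open. Next, the knob-pushing path around the pivot.

```bash
cat > lev.py <<'E'
from g import *
pv=np.array([-.039,.055])
def P(th,off): return W(*(pv+.068*np.array([-np.cos(th),-np.sin(th)])-off*np.array([np.sin(th),-np.cos(th)])))
if __name__=="__main__":
    p0=P(-.12,.034); go(*toS(p0),.156,90-7)
    ths=np.r_[-.12,np.linspace(0.0,1.45,13)]; prev=p0
    for a,b in zip(ths[:-1],ths[1:]):
        p=P(b,.0225); print(round(b,2),((p-prev)*1000).round(1),np.degrees(b-a).round(1)); prev=p
E
python3 lev.py
```

```text
turn [-1.000e-01 -0.000e+00  1.731e+02]
turn [-0.   0.  -6.9]
shift mm [-109.8   99.2    0.6] q7 -1.01 F [-0.1  0.1 -0.6] sh [-0.0118 -0.02  ] 15.3
0.0 [ -1.1 -19.9] 6.9
0.12 [-0.7 -8.6] 6.9
0.24 [ 0.3 -8.6] 6.9
0.36 [ 1.4 -8.5] 6.9
0.48 [ 2.4 -8.3] 6.9
0.6 [ 3.4 -8. ] 6.9
0.72 [ 4.3 -7.5] 6.9
0.85 [ 5.2 -6.9] 6.9
0.97 [ 6.  -6.3] 6.9
1.09 [ 6.7 -5.5] 6.9
1.21 [ 7.3 -4.6] 6.9
1.33 [ 7.8 -3.7] 6.9
1.45 [ 8.2 -2.8] 6.9
```

Emit:
play_rows(
  deltas=[
    [-28,25,0,0,0,-2,0],
    [-28,25,0,0,0,-2,0],
    [-28,25,0,0,0,-2,0],
    [-26,24,0,0,0,-1,0],
    [0,0,-25,0,0,0,0],
    [0,0,-20,0,0,0,0],
    [0,0,-10,0,0,0,0],
    [0,0,0,0,0,0,0],
  ],
)

```text
clock: 16.3
position: [0.4204, 0.1479, 0.0999]
tool_rot: [0.656, 1.57, -2.433]
force: [0.3, 0.4, 0.2]
grip_width: 0.0
```

```bash
python3 -c "
from g import *
from lev import *
go(*toS(P(-.12,.034)),.101,83)
a=grab('side','pics/s2.png')[140:300,200:380]
cv2.imwrite('pics/s2c.png',cv2.resize(a,None,fx=3.5,fy=3.5,interpolation=cv2.INTER_CUBIC))"
```

```text
turn [-1.000e-01 -1.000e-01 -1.799e+02]
turn [ 0.  -0.1  0.1]
shift mm [0.5 0.9 1.1] q7 -1.23 F [0.3 0.4 0.2] sh [-0.1031  0.0961] 16.3
```

View pics/s2c.png

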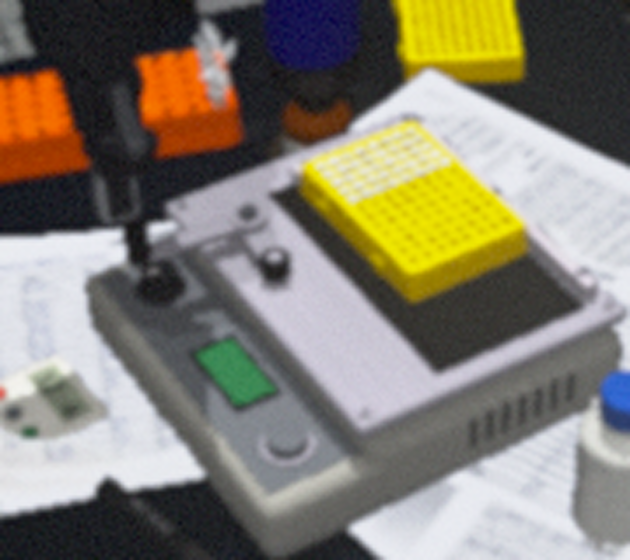

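The fingertips (115,205) are left of the knob (137,240) at knob height. I'll push along the arc now.

Emit:
play_rows(
  deltas=[
    [0,-6,0,0,0,2,0],
    [-0.5,-7,0,0,0,2.5,0],
    [-0.5,-7,0,0,0,2.4,0],
    [-0.4,-4.3,0,0,0,3.5,0],
    [-0.3,-4.3,0,0,0,3.4,0],
    [0.1,-4.3,0,0,0,3.5,0],
    [0.2,-4.3,0,0,0,3.4,0],
  ],
)

```text
clock: 17.23
position: [0.4197, 0.1112, 0.1009]
tool_rot: [-3.022, 1.57, 0.536]
force: [-0.1, 0.8, 0.5]
grip_width: -0.0002
```

Emit:
play_rows(
  deltas=[
    [0.6,-4.2,0,0,0,3.5,0],
    [0.8,-4.3,0,0,0,3.4,0],
    [1.1,-4.2,0,0,0,3.5,0],
    [1.3,-4.1,0,0,0,3.4,0],
    [1.6,-4,0,0,0,3.5,0],
    [1.8,-4,0,0,0,3.4,0],
    [2.1,-3.8,0,0,0,3.5,0],
    [2.2,-3.7,0,0,0,3.4,0],
  ],
)

```text
clock: 18.23
position: [0.4311, 0.0787, 0.1009]
tool_rot: [2.567, 1.57, 0.323]
force: [-0.0, 1.1, 1.3]
grip_width: 0.0001
```

Emit:
play_rows(
  deltas=[
    [2.5,-3.5,0,0,0,3.5,0],
    [2.7,-3.4,0,0,0,3.4,0],
    [2.9,-3.2,0,0,0,3.5,0],
    [3.1,-3.1,0,0,0,3.4,0],
  ],
)

```text
clock: 18.73
position: [0.4423, 0.0655, 0.1009]
tool_rot: [2.169, 1.57, 0.166]
force: [-0.6, 0.7, 0.0]
grip_width: 0.0001
```

```bash
python3 -c "
from lev import *
go(*toS(P(.97,.0225)),.1,90+55.6)
grab('wrist','pics/w7.png')"
```

```text
turn [ 1.000e-01  0.000e+00 -1.795e+02]
turn [-0.   0.   0.5]
shift mm [-0.1  0.5 -0.9] q7 -0.27 F [-0.6  0.7  0. ] sh [-0.096   0.0111] 18.725
```

View pics/w7.png

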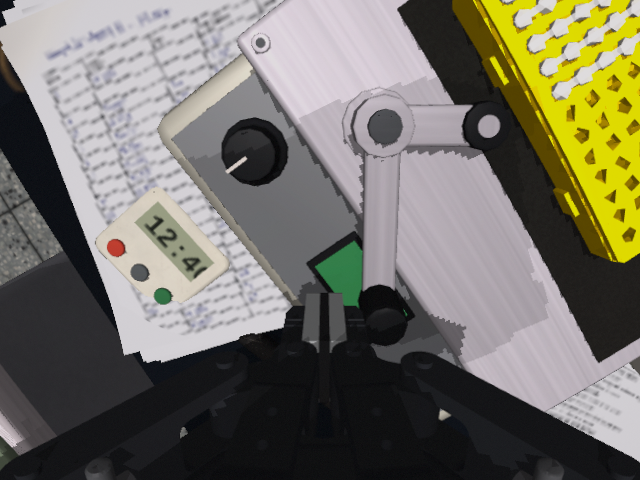

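The lever is following: the knob (385,312) is on the fingertips (325,310) and the nose roller (485,125) is nearing the rack's front. On to the stop, more slowly.

Emit:
play_rows(
  deltas=[
    [3.3,-2.8,0,0,0,3.5,0],
    [3.4,-2.7,0,0,0,3.4,0],
    [3.6,-2.4,0,0,0,3.5,0],
    [3.7,-2.2,0,0,0,3.4,0],
  ],
)

```text
clock: 19.27
position: [0.4561, 0.0554, 0.1008]
tool_rot: [1.688, 1.57, -0.076]
force: [-0.5, 0.6, 0.4]
grip_width: 0.0
```

Emit:
play_rows(
  deltas=[
    [2,-0.9,0,0,0,1.7,0],
    [2,-1,0,0,0,1.7,0],
    [2,-0.9,0,0,0,1.7,0],
    [1.9,-0.9,0,0,0,1.8,0],
  ],
)

```text
clock: 19.77
position: [0.4639, 0.0518, 0.1003]
tool_rot: [-0.746, 1.571, -2.388]
force: [-0.7, 1.4, 0.3]
grip_width: -0.0001
```

Emit:
play_rows(
  deltas=[
    [2,-0.7,0,0,0,1.7,0],
    [2.1,-0.7,0,0,0,1.7,0],
  ],
)

```text
clock: 20.02
position: [0.4681, 0.0504, 0.1003]
tool_rot: [-1.201, 1.571, -2.784]
force: [-0.8, 0.5, 1.5]
grip_width: -0.0001
```

Emit:
play_rows(
  deltas=[
    [2,-0.7,0,0,0,1.7,0],
    [2.1,-0.7,0,0,0,1.7,0],
  ],
)

```text
clock: 20.27
position: [0.4721, 0.0491, 0.1003]
tool_rot: [-1.898, 1.571, 2.862]
force: [-0.6, 0.8, 0.8]
grip_width: 0.0001
```

Emit:
play_rows(
  deltas=[
    [2,-0.3,0,0,0,1,0],
    [2,-0.2,0,0,0,1,0],
  ],
)

```text
clock: 20.52
position: [0.4761, 0.0485, 0.1003]
tool_rot: [-1.136, 1.571, -2.625]
force: [-1.1, -0.0, 0.5]
grip_width: -0.0002
```

Emit:
play_rows(
  deltas=[
    [1.5,0.1,0,0,0,0.5,0],
    [1.5,0.1,0,0,0,0.5,0],
  ],
)

```text
clock: 20.78
position: [0.4791, 0.0487, 0.1003]
tool_rot: [-0.796, 1.571, -2.268]
force: [-1.0, -0.7, -0.2]
grip_width: 0.0002
```

Emit:
play_rows(
  deltas=[
    [1,0.1,0,0,0,0,0],
    [1,0.1,0,0,0,0,0],
  ],
)

```text
clock: 21.02
position: [0.481, 0.0489, 0.1003]
tool_rot: [-1.34, 1.571, -2.812]
force: [-2.0, -1.1, -0.1]
grip_width: -0.0001
```

```bash
python3 -c "
from lev import *
go(*toS(P(1.6,.0225)),.1,180)
im=grab('wrist','pics/w8.png')"
```

```text
turn [  -0.    -0.  -175.5]
turn [ 0.  -0.   4.5]
shift mm [ 1.6 -1.4 -0.3] q7 0.16 F [-2.  -1.1 -0.1] sh [-0.0608 -0.012 ] 21.025
```

View pics/w8.png

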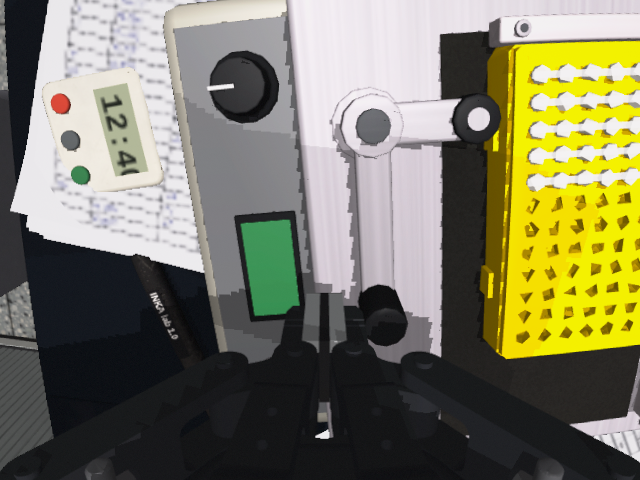

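The nose (478,118) is on the rack's front and the handle is almost parallel to it. I push on until the stop resists.

Emit:
play_rows(
  deltas=[
    [1,0.2,0,0,0,0,0],
    [1,0.2,0,0,0,0,0],
  ],
)

```text
clock: 21.32
position: [0.4831, 0.0494, 0.1003]
tool_rot: [1.881, 1.571, 0.408]
force: [-1.3, -0.3, -0.7]
grip_width: 0.0002
```

Emit:
play_rows(
  deltas=[
    [1,0.2,0,0,0,0,0],
    [1,0.2,0,0,0,0,0],
  ],
)

```text
clock: 21.58
position: [0.4842, 0.0496, 0.1001]
tool_rot: [-1.545, 1.569, -3.017]
force: [-9.3, -2.5, 3.5]
grip_width: -0.0
```

Emit:
play_rows(
  deltas=[
    [0.7,0.1,0,0,0,0,0],
    [0.7,0.1,0,0,0,0,0],
  ],
)

```text
clock: 21.82
position: [0.4844, 0.0495, 0.0999]
tool_rot: [-1.568, 1.567, -3.041]
force: [-14.7, -3.2, 7.2]
grip_width: 0.0
```

Emit:
play_rows(
  deltas=[
    [0.7,0.1,0,0,0,0,0],
    [0.7,0.1,0,0,0,0,0],
  ],
)

```text
clock: 22.08
position: [0.4848, 0.0496, 0.0997]
tool_rot: [-1.578, 1.564, -3.051]
force: [-20.5, -4.3, 12.3]
grip_width: -0.0006
```

The stop is reached (20 N, no movement). I retreat, lift, and go above the button to check everything.

Emit:
play_rows(
  deltas=[
    [-5,-1,0,0,0,0,0],
    [-8,-1,0,0,0,0,0],
    [0,0,25,0,0,0,0],
    [0,0,40,0,0,0,0],
    [0,-25,40,0,0,0,0],
    [-2,-25,0,0,0,0,0],
    [-1,-20,0,0,0,0,0],
    [0,0,0,0,0,0,0],
  ],
)

```text
clock: 23.08
position: [0.4717, -0.0229, 0.2055]
tool_rot: [1.502, 1.57, 0.027]
force: [-0.2, -0.4, 0.8]
grip_width: 0.0003
```

```bash
python3 wr.py w9; python3 -c "
from h import *
im=grab('top','pics/t9.png')
a=cv2.resize(im[165:305,205:345],(400,400),interpolation=cv2.INTER_CUBIC);b=cv2.resize(cv2.imread('pics/w9.png'),(400,300),interpolation=cv2.INTER_AREA)
o=np.zeros((400,800,3),np.uint8);o[:,:400]=a;o[:300,400:]=b;cv2.imwrite('pics/o9.png',o)"
```

```text
turn [-0.   0.  94.6]
turn [  0.    0.  -85.4]
shift mm [  67.1   94.3 -120.5] q7 0.22 F [-0.2 -0.4  0.8] sh [-0.0826 -0.081 ] 23.075
((45.1264762878418, 5.291511535644531), (88.6920394897461, 89.37355041503906), 0.05792698636651039) [  0.7 -39.4] [89.5 49.9] [455.   0.] [603. 158.]
```

Emit:
play_rows(
  deltas=[
    [15,15,10,0,0,0,0],
    [15,15,10,0,0,0,0],
    [15,15,10,0,0,0,0],
    [15,0,10,0,0,0,0],
    [10,0,5,0,0,0,0],
    [0,0,0,0,0,0,0],
  ],
)

```text
clock: 23.92
position: [0.542, 0.0234, 0.2501]
tool_rot: [-0.043, 1.571, -1.515]
force: [0.1, -0.8, -0.8]
grip_width: 0.0
```

```bash
python3 wr.py w10; python3 -c "
from g import *
im=cv2.imread('pics/w9.png')
g=cv2.medianBlur(cv2.cvtColor(im,cv2.COLOR_BGR2GRAY),3)
im2=cv2.imread('pics/w10.png'); g2=cv2.cvtColor(im2,cv2.COLOR_BGR2GRAY)
c=cam('wrist')
print('expect px w10', proj(c,[list(W(-.039,.055))+[.101],list(W(-.039,-.013))+[.116],list(W(.008,.055))+[.1],[.464,-.022,.06],list(W(.0915,.08))+[.091]]).round(0))
for nm,lo,hi in(('w10 circles',6,26),):
    cc=cv2.HoughCircles(cv2.medianBlur(g2,3),cv2.HOUGH_GRADIENT,1,15,param1=120,param2=22,minRadius=lo,maxRadius=hi); print(nm,cc[0].round(0).tolist() if cc is not None else None)
"
```

```text
turn [ 0.   0.  94.5]
turn [  0.   -0.  -85.5]
shift mm [  -3.2   48.  -165.1] q7 0.13 F [ 0.1 -0.8 -0.8] sh [-0.0052 -0.0478] 23.925
((47.05960464477539, 19.9268798828125), (83.84707641601562, 119.98678588867188), 0.117653027176857) [  5.1 -40.1] [89.1 80. ] [329.  21.] [453. 205.]
expect px w10 [[263.  74.]
 [271. 177.]
 [333.  68.]
 [229. 248.]
 [452.  23.]]
w10 circles [[468.0, 310.0, 24.0], [530.0, 370.0, 22.0], [450.0, 320.0, 21.0], [204.0, 60.0, 19.0], [46.0, 260.0, 25.0], [228.0, 242.0, 16.0], [482.0, 302.0, 19.0], [276.0, 172.0, 13.0], [506.0, 294.0, 21.0], [434.0, 292.0, 14.0], [452.0, 284.0, 17.0], [262.0, 72.0, 9.0], [466.0, 284.0, 11.0], [540.0, 82.0, 19.0], [368.0, 296.0, 10.0], [418.0, 292.0, 13.0], [142.0, 142.0, 13.0], [506.0, 372.0, 11.0], [96.0, 72.0, 7.0], [392.0, 332.0, 20.0], [466.0, 332.0, 11.0], [318.0, 66.0, 6.0], [124.0, 324.0, 24.0], [102.0, 94.0, 7.0], [106.0, 116.0, 6.0], [490.0, 226.0, 13.0]]
```

```bash
python3 -c "
from g import *
c=cam('wrist')
f=lambda p,z:onz(c,[p],z)[0]
pv,kn,no,bu=f([262,72],.101),f([276,172],.116),f([318,66],.1),f([228,242],.06)
S=[toS(q) for q in(pv,kn,no,bu)]; print(np.round(S,4),'button',bu)
d=S[1]-S[0]; print('r',np.linalg.norm(d),'theta',np.arctan2(-d[1],-d[0])); d=S[2]-S[0]; print('nose r',np.linalg.norm(d),'theta',np.arctan2(d[1],d[0])+np.pi/2)
im=cv2.imread('pics/w10.png')
print('back gap row110',[im[110,x].tolist() for x in range(440,466,2)])
print('row185',[im[185,x].tolist() for x in range(440,470,2)])
print('left gap col390',[im[y,390].tolist() for y in range(6,34,2)])
print('col440',[im[y,440].tolist() for y in range(6,34,2)])
"
```

```text
[[-0.0396  0.0562]
 [-0.0355 -0.0097]
 [-0.0018  0.057 ]
 [-0.0904 -0.073 ]] button [ 0.46259013 -0.01635034  0.06      ]
r 0.06599398413822918 theta 1.6322721029690974
nose r 0.03776581794355493 theta 1.590897747940121
back gap row110 [[0, 243, 245], [0, 243, 245], [0, 243, 245], [0, 243, 244], [0, 243, 245], [0, 243, 245], [0, 243, 245], [235, 239, 241], [243, 242, 244], [243, 242, 244], [243, 239, 245], [240, 236, 243], [234, 230, 238]]
row185 [[0, 136, 171], [0, 136, 171], [0, 120, 152], [0, 216, 239], [0, 225, 246], [0, 226, 246], [0, 226, 245], [218, 220, 231], [223, 219, 228], [223, 218, 227], [220, 214, 225], [219, 212, 223], [204, 198, 209], [207, 199, 208], [202, 194, 203]]
left gap col390 [[229, 224, 231], [229, 223, 231], [222, 218, 225], [243, 242, 244], [243, 242, 244], [243, 242, 244], [243, 242, 244], [243, 242, 244], [238, 236, 240], [90, 155, 160], [0, 242, 244], [0, 243, 244], [0, 242, 244], [0, 243, 245]]
col440 [[210, 201, 210], [242, 242, 243], [242, 242, 244], [242, 242, 244], [242, 242, 244], [243, 242, 244], [243, 242, 244], [145, 146, 155], [0, 242, 244], [0, 242, 244], [0, 242, 244], [0, 242, 244], [0, 242, 244], [111, 214, 218]]
```

All checks agree. The rack meets both fences with no dark gap and is square within 0.2°. The lever reads about 1.6 rad. Next I turn the tool and go over the button at about (0.4635, -0.021).

Emit:
play_rows(
  deltas=[
    [-10,-6,-10,0,0,-10.6,0],
    [-10,-6,-10,0,0,-10.6,0],
    [-10,-6,-15,0,0,-10.6,0],
    [-10,-6,-15,0,0,-10.6,0],
    [-10,-6,-15,0,0,-10.6,0],
    [-10,-5,-15,0,0,-10.6,0],
    [-10,-5,-15,0,0,-10.6,0],
    [-9,-4,-15,0,0,-10.6,0],
  ],
)

```text
clock: 24.98
position: [0.4617, -0.0211, 0.1397]
tool_rot: [-0.15, 1.57, -3.109]
force: [0.5, 0.7, -0.5]
grip_width: -0.0003
```

Emit:
play_rows(
  deltas=[
    [0,0,-20,0,0,0,0],
    [0,0,-15,0,0,0,0],
    [0,0,-15,0,0,0,0],
    [0,0,-10,0,0,0,0],
    [0,0,-5,0,0,0,0],
    [0,0,0,0,0,0,0],
  ],
)

```text
clock: 25.72
position: [0.4628, -0.021, 0.0752]
tool_rot: [-0.28, 1.571, 3.051]
force: [-0.1, -0.3, -0.1]
grip_width: 0.0003
```

```bash
python3 -c "
from g import *
s=telemetry.observe(); print(((np.array([.463,-.021,.065])-s['position'])*1000).round(1),toS(s['position']),s['force']); c=cam('wrist'); im=grab('wrist','pics/w11.png')
x=proj(c,[[.4635,-.021,.06],s['position'],list(W(-.066,-.08))+[.08]]); print(x.round(0))
"
```

```text
[  0.2  -0.  -10.2] [-0.09102346 -0.07758189] [-0.10330716 -0.29548291 -0.08799595]
[[323. 295.]
 [323. 314.]
 [330. 257.]]
```

Emit:
play_rows(
  deltas=[
    [0,0,-5,0,0,0,0],
    [0,0,-5,0,0,0,0],
    [0,0,-3,0,0,0,0],
    [0,0,-2,0,0,0,0],
    [0,0,-1,0,0,0,0],
  ],
)

```text
clock: 26.4
position: [0.4627, -0.0209, 0.0592]
tool_rot: [-0.292, 1.571, 3.039]
force: [-1.0, 1.3, 1.9]
grip_width: 0.0001
```

Emit:
play_rows(
  deltas=[
    [0,0,-1,0,0,0,0],
    [0,0,-1,0,0,0,0],
  ],
)

```text
clock: 26.65
position: [0.4628, -0.0209, 0.0573]
tool_rot: [-2.33, 1.571, 1.0]
force: [-1.5, -0.3, 3.4]
grip_width: 0.0002
```

Emit:
play_rows(
  deltas=[
    [0,0,-1,0,0,0,0],
    [0,0,-1,0,0,0,0],
  ],
)

```text
clock: 26.9
position: [0.4628, -0.0209, 0.0553]
tool_rot: [-1.535, 1.571, 1.795]
force: [-2.0, -0.2, 5.0]
grip_width: 0.0001
```

The force rises with the spring, to 5.0 N at 4.7 mm. I press fully down, then release.

Emit:
play_rows(
  deltas=[
    [0,0,-0.5,0,0,0,0],
    [0,0,-0.5,0,0,0,0],
    [0,0,-0.5,0,0,0,0],
  ],
)

```text
clock: 27.28
position: [0.4629, -0.0209, 0.0545]
tool_rot: [-2.295, 1.57, 1.035]
force: [-9.5, 0.0, 38.4]
grip_width: -0.0
```

Emit:
play_rows(
  deltas=[
    [0,0,3,0,0,0,0],
    [0,0,7,0,0,0,0],
    [0,0,20,0,0,0,0],
    [0,0,40,0,0,0,0],
    [0,0,40,0,0,0,0],
    [20,15,10,0,0,0,0],
    [10,10,0,0,0,0,0],
    [0,0,0,0,0,0,0],
  ],
)

```text
clock: 28.28
position: [0.4927, 0.0047, 0.173]
tool_rot: [0.289, 1.57, -2.663]
force: [0.6, 0.5, -0.1]
grip_width: 0.0
```

```bash
python3 wr.py w12; python3 -c "
from g import *
c=cam('wrist')
im=cv2.imread('pics/w12.png')
print('expect', proj(c,[list(W(-.039,.055))+[.101],list(W(-.037,-.012))+[.116],[.463,-.021,.06]]).round(0))
cc=cv2.HoughCircles(cv2.medianBlur(cv2.cvtColor(im,cv2.COLOR_BGR2GRAY),3),cv2.HOUGH_GRADIENT,1,15,param1=120,param2=22,minRadius=6,maxRadius=26)[0]
print(cc[(cc[:,1]>150)].round(0).tolist())
ct=cam('top'); a=cv2.imread('pics/top0.png'); b=grab('top','pics/t12.png'); d=cv2.absdiff(a,b).max(2)
for n,(x,y,r) in dict(bottle=(357,190,14),amber=(197,210,12),timer=(260,315,16),marker=(325,293,20),mouse=(435,267,22)).items(): print(n,(d[y-r:y+r,x-r:x+r]>40).mean().round(3))
"
```

```text
turn [1.000e-01 0.000e+00 1.792e+02]
turn [ 0.  -0.1 -0.8]
shift mm [ 46.1  66.7 -88. ] q7 -1.01 F [ 0.6  0.5 -0.1] sh [-0.0571 -0.0576] 28.275
((37.978981018066406, 17.216259002685547), (123.86295318603516, 65.76921844482422), 88.4672622680664) [  5.8 -44.2] [72.5 78.3] [52.  0.] [297. 134.]
expect [[118. 218.]
 [232. 222.]
 [352. 279.]]
[[132.0, 272.0, 23.0], [348.0, 276.0, 20.0], [234.0, 220.0, 16.0], [118.0, 218.0, 11.0], [92.0, 320.0, 10.0]]
bottle 0.0
amber 0.0
timer 0.96
marker 0.354
mouse 0.0
```

The knob and pivot are where they were. The rack was cut off in that view, so I'll raise the tool for a full one; the arm also hides the timer and marker from the top camera.

Emit:
play_rows(
  deltas=[
    [-5,12,25,0,0,0,0],
    [-5,12,25,0,0,0,0],
    [0,12,25,0,0,0,0],
    [0,12,25,0,0,0,0],
    [0,0,0,0,0,0,0],
  ],
)

```text
clock: 29.0
position: [0.4829, 0.0523, 0.2744]
tool_rot: [-2.641, 1.569, 0.69]
force: [0.5, -0.3, -1.3]
grip_width: 0.0001
```

```bash
python3 wr.py w13; python3 -c "
from g import *
c=cam('wrist'); im=cv2.imread('pics/w13.png')
a=cv2.imread('pics/side0.png'); b=grab('side','pics/s13.png'); d=cv2.absdiff(a,b).max(2)
for n,(x,y,r) in dict(bottle=(377,272,20),timer=(205,255,18),marker=(253,297,20),mouse=(340,392,25)).items(): print(n,(d[y-r:y+r,x-r:x+r]>40).mean().round(3))
e=proj(c,[list(W(-.039,.055))+[.101],list(W(-.037,-.012))+[.116],[.463,-.021,.06],list(W(.0915,.04))+[.091],list(W(.0915,-.03))+[.091]]).round(0).astype(int); print(e.tolist())
for x,y in e[3:]: 
  if 0<=y<480: print([im[k,x].tolist() for k in range(max(y-10,0),y+12,2)])
"
```

```text
turn [-1.000e-01 -1.000e-01  1.793e+02]
turn [-0.1  0.1 -0.7]
shift mm [  55.9   19.1 -189.4] q7 -1.24 F [ 0.5 -0.3 -1.3] sh [-0.0584 -0.009 ] 29.0
((47.5437126159668, 18.97116470336914), (119.9016342163086, 83.06494903564453), 89.97733306884766) [  6. -41.] [89.1 78.9] [202.   6.] [370. 126.]
bottle 0.0
timer 0.0
marker 0.005
mouse 0.0
[[241, 185], [328, 187], [398, 236], [258, 5], [355, 6]]
[[243, 242, 244], [243, 242, 244], [244, 243, 244], [85, 163, 169], [0, 243, 245], [0, 243, 245], [0, 243, 245], [0, 243, 245], [10, 239, 241]]
[[243, 240, 244], [243, 240, 245], [243, 242, 244], [158, 154, 165], [0, 243, 245], [0, 243, 245], [0, 243, 244], [0, 243, 245], [0, 229, 235]]
```

The rack is unchanged (square within 0.1°, flush with the back fence), and the bystanders have not moved. I'm handing in.

```bash
python3 -c "
from h import *
print(workorder.job_done())"
```

```text
the job is handed in; nothing more can be done
None
```

I handed the job in at about 29 s of the 72 s allowed; the hand-in gave no verdict. With the fingertips I pushed the rack to the left fence, then to the back fence. I then swung the clamp lever to its stop, pressed the start button fully down and let it go.

**Last checks:**
- **Rack:** It measures square within about 0.1°. In the images it meets the back fence with no gap after the press, and met the left fence with no gap before it.
- **Lever:** The knob image gave 1.63 rad and the nose 1.59 rad, and the push ended firmly against the stop. After the press the knob and pivot were where they had been.
- **Button:** The force rose with the spring to 5 N at about 4.7 mm, then met the bottom. I did not measure that it came back up, beyond lifting the tool well clear.
- **Bystanders:** The bottles and mouse show no change between the first and last images. The marker and timer were hidden in the last top view, but the side view shows them unmoved.

**Disagreements and limits:**
- **Button force:** Pressing to the bottom briefly read 38 N at the wrist, higher than needed.
- **Partly cut-off view:** One view of the rack just after the press suggested about -1.5°. The full view after it gave about 0°.
- **Camera readings:** The cameras differed by 3 to 7 mm on the shaker's position, so I settled the fence contact and the lever stop by force and the images.
- **Picture limit:** I reached the 12-picture limit before the button press, so the checks from there on were numeric only.

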